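# Clip the tinting brushes up in order of length

### The job

Put the four tinting brushes away in the row of spring clips, one to a clip, in order of length: the shortest in the clip next to the black thread cone, the longest in the clip next to the white jar. Press each handle down between the leaves until it has snapped fully home, the head just beyond the clip and pointing away from the robot, and let go. Do not knock over or push away the cone or the jar.

Things in the scene. Friction and masses are not known exactly. Their poses are not given: they have to be found in the camera images.
- brush_a: Shortest of four tinting brushes, 170 mm long in all: round wooden handle 18 mm thick, flat dark head 36 mm wide, 18 mm thick. Origin: underside of the handle (9 mm below its axis), 64 mm behind the head's rear; this point belongs over a clip's origin. x runs towards the head (its tip at +108 mm); the tail ends at x = -62 mm; z up. Lies flat on the table, x roughly away from the robot. 49 g, give or take a third.
- brush_b: Second shortest of four tinting brushes, 198 mm long in all: round wooden handle 18 mm thick, flat dark head 36 mm wide, 18 mm thick. Origin: underside of the handle (9 mm below its axis), 64 mm behind the head's rear; this point belongs over a clip's origin. x runs towards the head (its tip at +108 mm); the tail ends at x = -90 mm; z up. Lies flat on the table, x roughly away from the robot. 52 g, give or take a third.
- brush_c: Second longest of four tinting brushes, 226 mm long in all: round wooden handle 18 mm thick, flat dark head 36 mm wide, 18 mm thick. Origin: underside of the handle (9 mm below its axis), 64 mm behind the head's rear; this point belongs over a clip's origin. x runs towards the head (its tip at +108 mm); the tail ends at x = -118 mm; z up. Lies flat on the table, x roughly away from the robot. 56 g, give or take a third.
- brush_d: Longest of four tinting brushes, 254 mm long in all: round wooden handle 18 mm thick, flat dark head 36 mm wide, 18 mm thick. Origin: underside of the handle (9 mm below its axis), 64 mm behind the head's rear; this point belongs over a clip's origin. x runs towards the head (its tip at +108 mm); the tail ends at x = -146 mm; z up. Lies flat on the table, x roughly away from the robot. 59 g, give or take a third.
- clip_1: One of four spring clips in a row, 75 mm apart, on a fixed plywood strip 130 x 300 x 12 mm; the one at the end at -y, the right as the robot sees it. Origin: on the board's top (12 mm above the table), mid-clip. x: the line along which a brush lies, head towards +x, away from the robot; y: along the row towards clip_4; z up.
- clip_2: Spring clip, second from the -y end; frame as clip_1. In every clip two pairs of sprung steel leaves, each 12 mm wide, stand at x = -42 and +42 mm. Between them nothing is higher than 10 mm above the board: the fingers holding the handle at its origin go down there.
- clip_3: Spring clip, third from the -y end; frame as clip_1. In every clip the leaves' flared tops are 63 mm above the board and about 36 mm apart; the throat, 42 mm above the board, is 12 mm wide. A handle pushed straight down spreads the leaves (3 to 8 N in all) and snaps in.
- clip_4: Spring clip, the end at +y, the left as the robot sees it; frame as clip_1. In every clip a handle that is fully home rests on two saddles 25 mm above the board, below the throat, so the brush's origin is then at z = 25 mm in the clip's frame.
- cone: black cone of sewing thread with a green foot and tip, 57 mm wide, 75 mm high, standing on the table just beyond one end of the clip row, 90 mm from the end clip (either end). Origin: centre of its underside, z up. It marks the end for the shortest brush and stays where it is.
- jar: white lidded cream jar, 60 mm in diameter, 55 mm high, standing beyond the other end of the row. Origin: centre of its underside. It stays where it is.
There are look-alikes about, which are no part of the job. What is shaped like the brush_b but green is not meant.

How it is judged:
By the outcome, as a careful person would: the job done as asked, in the order asked, and still so for the second after the job is handed in, with the robot touching nothing.
It also fails if it takes over 115 s, if anything falls off the work surface, if the arm or the gripper's body presses on something with over 40 N, if the wrist force passes 120 N, or if a joint passes its speed limit or range.

### The arm

A 6-joint arm with a two-finger parallel gripper is mounted at the origin on the work surface. World frame = base frame: x ahead of the robot, y to its left, z up, the work surface at z = 0. Lengths are in m, angles in rad, forces in N, time in s.
With the tool pointing down it reaches from about 0.35 to 0.975 m from the base axis. Payload 4.9 kg.
Tool frame: the origin (TCP) lies midway between the tips of the shut fingers; the grasp point (between the pads) lies 19 mm behind it; z points along the fingers, y is the line along which they close (so a half turn about z gives the same grasp; the last joint's range is limited). The gripper opens to 85 mm and grips with 20 to 120 N. Pads are 22 mm wide; open, the fingers measure 114 mm over their backs; the gripper's body (76 mm by 85 mm) begins 54 mm behind the grasp point. The pads swing forward as they close: fully open they stand 13 mm farther back than shut.
Start: joints at [-1.379, 0.053, 1.613, -0, 1.476, -0.119], TCP at [0.191, -0.595, 0.231] pointing down, gripper open.
Joint ranges: [-3.01, 3.01], [-1.01, 2.22], [0.06, 2.58], [-1.02, 4.17], [0.09, 2.62], [-3.14, 3.14]. Speed limits (rad/s): [2.57, 2.57, 3.14, 3.14, 3.14, 3.14].

### API

Orientations are given as a 3x3 rotation matrix whose columns are the frame's x, y, z axes.
In Python, from plant import r gives the robot as it stands. The module is installed in compiled form; this text tells all that it offers.
- The arm moves only by the tool carry_out, never from a script. Its argument "deltas" is a list of rows, each a list of 3 entries, a list of its own where there are three numbers: the shift along the tool's x, y, z in cm, then the turn about the tool's z in degrees, then the opening, from -1 (shut) to 1 (fully open). A call has 1 to 20 rows; each row shifts and turns the commanded pose from where the row before left it, along the tool's axes as they then stand; what a row does not reach is not made up. A row lasts 1/8 s, in which the tool goes at most 62.5 mm and 10.7 degrees, less where a joint would pass 70% of its speed; a pose out of reach is approached as far as the arm can. A call with a gripper value outside its range is refused whole. The fingers move at their own pace and stop on an object; "newtons" is the grip in N (left out, the last holds). Time passes only in rows, so rows that do not move let the fingers close. It gives the time, the measured TCP pose, the force, the opening and the grip force at its end, in the units of the state.
- r.get_state(): the state, without advancing time (a new reading comes with each control period).
- r.grab_frame(name): name is "scene" or "side" or "wrist"; returns a dict with "frame" (480x640x3 uint8, red, green, blue), "mtx" (3x3 intrinsics, pixels), "dist" ([k1, k2, p1, p2, k3] as OpenCV has them; the pictures are not rectified), "rvec" (rotation vector, rad) and "tvec" (3), from world to camera coordinates, as OpenCV has them. Camera axes: x right, y down, z forward; pixel columns grow to the right and rows downward; lengths in m; the calibration is good to about 2 mm. A picture is of the moment at which its call begins. There is no depth.
- r.finish_job(): hands the job in; it is judged then, once.
The state is a dict: "t": time; "joints": joint angles; "joint_vel": joint speeds; "joint_torque": joint torques, N m; "position": TCP position; "ee_rot": TCP orientation; "wrist_force": force on the tool from outside, world axes, zero at the start; "torque": the same for the moment, N m; "finger_gap": finger opening in m; "finger_force": force on a finger pad.
Only numpy, scipy, OpenCV 4.12 (cv2) and the standard library are available. Lean on these libraries where they do the work, as an engineer would, in place of code of your own. Each camera call takes 0.05 s, during which the arm holds its last target. There are 200 camera calls.

## Working session

There is one attempt and no reset: what is moved stays moved. The work goes in short steps, Python scripts to look and compute and a tool call to move; the robot and the scene stay as the last step left them, time stands still between calls to the robot, and variables do not carry over. Pictures are saved under pics/ and viewed, at most 14 in all, crops included, and the job is handed in when it is done.

Besides the shell and the picture viewer there is one more tool, called after ">>>" as a command line: name --argument value ..., lists and objects as JSON in quotes. carry_out: Moves the arm, as the interface text tells. Its arguments: {"type":"object","properties":{"deltas":{"type":"array","items":{"type":"array"}},"newtons":{"type":"number"}},"required":["deltas"]}

```bash
mkdir -p pics; cat > h.py <<'E'
import numpy as np, cv2
from plant import r
def grab(n,save=None):
    f=r.grab_frame(n)
    if save: cv2.imwrite(f'pics/{save}.png',f['frame'][:,:,::-1])
    return f
def ray(f,px):
    u=cv2.undistortPoints(np.array(px,float).reshape(-1,1,2),np.array(f['mtx']),np.array(f['dist'])).reshape(-1,2)
    R=cv2.Rodrigues(np.array(f['rvec'],float))[0];t=np.array(f['tvec'],float).ravel()
    d=np.c_[u,np.ones(len(u))]@R
    return -R.T@t,d
def on(f,px,z):
    c,d=ray(f,px); return c+d*((z-c[2])/d[:,2:3])
def proj(f,P):
    return cv2.projectPoints(np.array(P,float).reshape(-1,1,3),np.array(f['rvec'],float),np.array(f['tvec'],float),np.array(f['mtx']),np.array(f['dist']))[0].reshape(-1,2)
E
python3 - <<'E'
from h import *
for n in ('scene','side'):
    f=grab(n,n+'0'); print(n,ray(f,[[320,240]])[0])
s=r.get_state(); print(s['t'],s['position'],s['ee_rot'],s['finger_gap'])
E
```

```text
scene [1.32471643 0.35123278 0.74756356]
side [-0.06353548  0.84860248  0.6125303 ]
0.1 [ 0.1910294  -0.59449172  0.23014575] [[ 9.52081408e-01  3.05844471e-01 -3.90642408e-04]
 [ 3.05844655e-01 -9.52079590e-01  1.87105194e-03]
 [ 2.00328227e-04 -1.90086966e-03 -9.99998173e-01]] 0.08516219346250897
```

View pics/scene0.png

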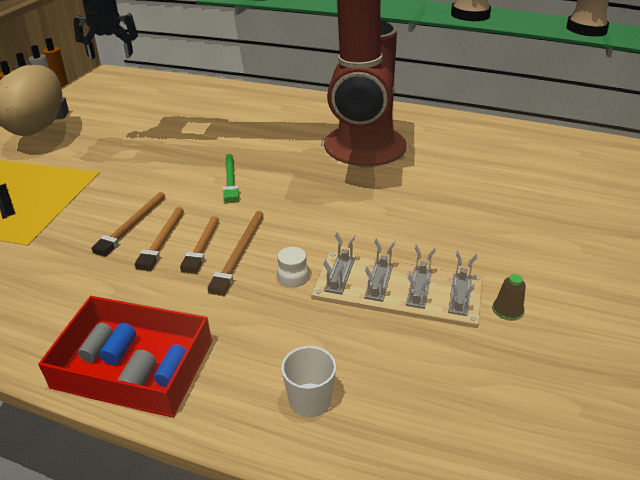

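View pics/side0.png

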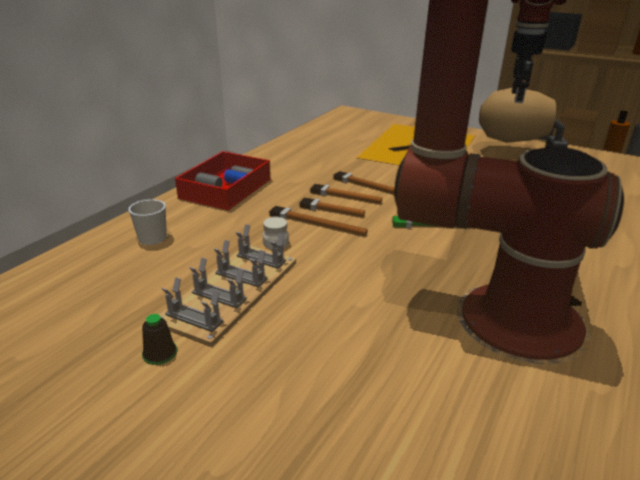

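Scene picture: four brown brushes with heads at about (107,243), (148,258), (195,262) and (220,283). The look-alike is the green one at (231,178). The jar (292,267) stands at the -y end of the board and the cone (510,297) at the +y end, so the shortest goes in clip_4 and the longest in clip_1. The side view agrees.

```bash
python3 - <<'E'
from h import *
f=grab('scene'); im=f['frame']; hsv=cv2.cvtColor(im,cv2.COLOR_RGB2HSV)
for n,p in dict(handle=(205,236),h2=(142,212),table=(260,330),table2=(150,180),sh=(185,235)).items(): print(n,hsv[p[1],p[0]])
roi=np.zeros(im.shape[:2],np.uint8); roi[185:298,85:272]=1
m=((hsv[...,0]<14)&(hsv[...,1]>140)&(hsv[...,2]>60)|(hsv[...,2]<60))&(roi>0)
m[:205,200:245]=0
m=cv2.morphologyEx(m.astype(np.uint8),cv2.MORPH_CLOSE,np.ones((9,9)))
n,l,st,c=cv2.connectedComponentsWithStats(m)
for i in range(1,n):
    if st[i,4]<150: continue
    ys,xs=np.nonzero(l==i); P=on(f,np.c_[xs,ys],0.009)[:,:2]
    rr=cv2.minAreaRect((P*1000).astype(np.float32))
    ctr=P.mean(0); d=np.linalg.svd(P-ctr,full_matrices=False)[2][0]; d*=np.sign(d[0]); s=(P-ctr)@d
    tip=ctr+d*s.max(); tail=ctr+d*s.min()
    print(st[i],'len',np.ptp(s).round(3),'yaw',np.degrees(np.arctan2(d[1],d[0])).round(1),'tip',tip.round(3),'tail',tail.round(3),'rect',rr)
o=im.copy(); o[m>0]=(0,255,255)
a=np.hstack([o[150:330,80:280],im[220:400,290:540]])
a=np.hstack([cv2.resize(o[170:310,80:280],(400,280)),cv2.resize(im[225:330,330:490],(400,280)) ])
cv2.imwrite('pics/m1.png',a[:,:,::-1])
b=[[313,298],[478,321],[482,289],[325,254]]
print(on(f,b,0.012).round(3)); print(on(f,[[509,312],[292,280]],0.0).round(3))
E
```

```text
handle [ 15 167 162]
h2 [ 15 174 135]
table [ 19 111 200]
table2 [ 19 116 193]
sh [ 19 115 202]
[ 92 239  23  17 256] len 0.058 yaw 49.2 tip [ 0.615 -0.361] tail [ 0.577 -0.406] rect ((596.537109375, -382.8132629394531), (45.51691436767578, 42.1131477355957), 85.14542388916016)
[135 254  22  17 274] len 0.055 yaw 35.9 tip [ 0.63  -0.257] tail [ 0.585 -0.289] rect ((607.5328369140625, -273.0619812011719), (45.719669342041016, 39.24982452392578), 10.214909553527832)
[[0.601 0.073 0.012]
 [0.566 0.363 0.012]
 [0.482 0.359 0.012]
 [0.477 0.053 0.012]]
[[0.514 0.413 0.   ]
 [0.556 0.015 0.   ]]
```

View pics/m1.png

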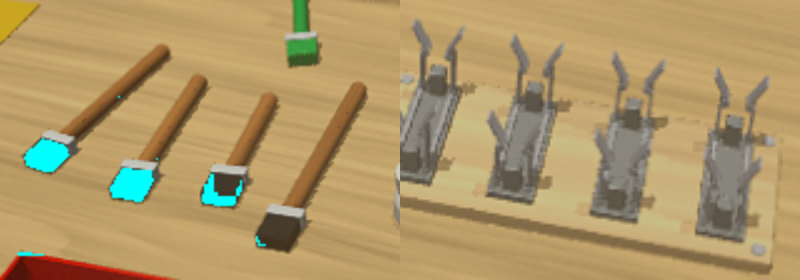

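The crop shows the head masks are good, but the handles need a hue limit of about 17. The board is clear, with its clips turned slightly.

```bash
cat > br.py <<'E'
from h import *
def brushes(f,box):
    im=f['frame']; hsv=cv2.cvtColor(im,cv2.COLOR_RGB2HSV)
    m=((hsv[...,0]<=17)&(hsv[...,1]>140)&(hsv[...,2]>60)).astype(np.uint8)
    k=np.zeros_like(m); k[box[1]:box[3],box[0]:box[2]]=1; m*=k
    m=cv2.morphologyEx(m,cv2.MORPH_OPEN,np.ones((3,3)))
    n,l,st,c=cv2.connectedComponentsWithStats(m); out=[]
    for i in range(1,n):
        if st[i,4]<120: continue
        ys,xs=np.nonzero(l==i); P=on(f,np.c_[xs,ys],0.012)[:,:2]
        ctr=P.mean(0); d=np.linalg.svd(P-ctr,full_matrices=False)[2][0]; d=d*np.sign(d[0]); s=(P-ctr)@d
        if np.ptp(s)<.06: continue
        print(st[i][:4],'len',np.ptp(s).round(3),'w',np.ptp((P-ctr)@[-d[1],d[0]]).round(3),'yaw',np.degrees(np.arctan2(d[1],d[0])).round(1),'front',(ctr+d*s.max()).round(4),'tail',(ctr+d*s.min()).round(4))
E
python3 - <<'E'
from br import *
f=grab('scene'); brushes(f,(85,185,272,290))
E
```

```text
[111 192  54  46] len 0.178 w 0.026 yaw -3.5 front [ 0.5629 -0.3779] tail [ 0.3849 -0.3669]
[150 207  33  44] len 0.151 w 0.022 yaw 8.8 front [ 0.5729 -0.2757] tail [ 0.4234 -0.2989]
[223 211  40  63] len 0.207 w 0.02 yaw 5.6 front [ 0.5889 -0.1059] tail [ 0.3825 -0.1261]
[194 216  24  37] len 0.123 w 0.02 yaw 10.2 front [ 0.5507 -0.1878] tail [ 0.4296 -0.2095]
```

```bash
cat > go.py <<'E'
from h import *
def go(x,y,z,yaw):
    """prints turn (deg) then shift (cm) in the turned tool frame for TCP target"""
    s=r.get_state(); R=np.array(s['ee_rot']); p=np.array(s['position'])
    cur=np.degrees(np.arctan2(R[1,0],R[0,0])); turn=(cur-yaw+180)%360-180
    R2=R@cv2.Rodrigues(np.array([0,0,np.radians(turn)]))[0]
    print('t',round(s['t'],2),'p',p.round(4),'yaw',cur.round(1),'turn',turn.round(1),'shift',(100*R2.T@(np.array([x,y,z])-p)).round(2))
E
python3 -c "
from go import *
go(.48,-.25,.32,8)"
```

```text
t 0.2 p [ 0.191  -0.5947  0.2305] yaw 17.8 turn 9.8 shift [ 33.41 -30.12  -8.91]
```

>>> carry_out --deltas '[[[0, 0, -1], 9.8, 0], [[3.7, -3.35, -1], 0, 0], [[3.7, -3.35, -1], 0, 0], [[3.7, -3.35, -1], 0, 0], [[3.7, -3.35, -1], 0, 0], [[3.7, -3.35, -1], 0, 0], [[3.7, -3.35, -1], 0, 0], [[3.7, -3.35, -1], 0, 0], [[3.7, -3.35, -1], 0, 0], [[3.7, -3.35, 0], 0, 0], [[0, 0, 0], 0, 0], [[0, 0, 0], 0, 0]]'

```text
t: 1.7
position: [0.4786, -0.2502, 0.321]
ee_rot: [[0.99, 0.14, -0.001], [0.14, -0.99, -0.0], [-0.001, -0.0, -1.0]]
wrist_force: [0.3, 0.5, 0.6]
finger_gap: 0.0429
finger_force: 0.0
```

```bash
python3 - <<'E'
from br import *
s=r.get_state();print(s['t'],s['position'],s['finger_gap'])
f=grab('wrist','w1'); print(ray(f,[[320,240]]), on(f,[[0,0],[639,0],[0,479],[639,479]],0).round(2)); brushes(f,(0,0,640,480))
E
```

```text
1.7 [ 0.47860995 -0.25023839  0.32097499] 0.042868642654815665
(array([ 0.5494867 , -0.23959633,  0.46415112]), array([[-0.28040064, -0.0438221 , -0.95889203]])) [[ 0.63  0.12  0.  ]
 [ 0.73 -0.57  0.  ]
 [-0.05  0.19  0.  ]
 [ 0.09 -0.82 -0.  ]]
[201  75  20 178] len 0.209 w 0.016 yaw 5.3 front [ 0.5907 -0.1089] tail [ 0.3824 -0.1282]
[347 112  16 128] len 0.152 w 0.016 yaw 8.1 front [ 0.575  -0.2793] tail [ 0.4243 -0.3007]
[271 121  18 105] len 0.124 w 0.016 yaw 9.4 front [ 0.5527 -0.1907] tail [ 0.4301 -0.211 ]
[396 135  52 143] len 0.181 w 0.017 yaw -3.8 front [ 0.5637 -0.3835] tail [ 0.3827 -0.3713]
```

View pics/w1.png

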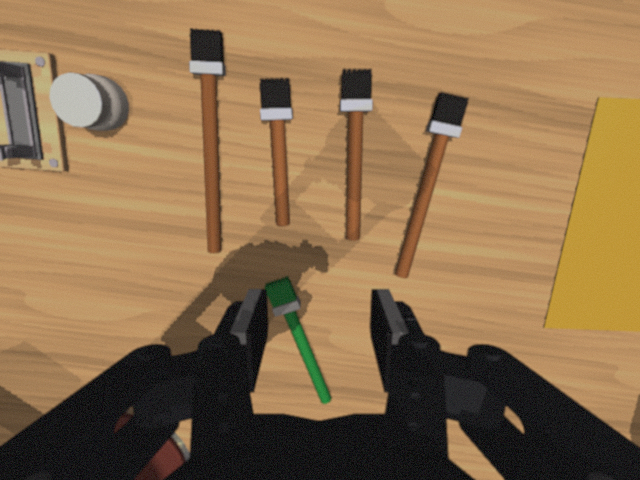

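Wrist view: brushes d, a, b, c from left to right, with handles at (210,165), (280,172), (354,175) and (421,205). The green look-alike is at (300,345), and the jar is at (80,100) beside the board. Handle lengths of 209, 124, 152 and 181 mm match the nominal sizes, so the identities are settled. Next, a look over the clips.

```bash
python3 -c "
from go import *
go(.42,.21,.32,-5)"
```

```text
t 1.75 p [ 0.4784 -0.2507  0.321 ] yaw 8.0 turn 13.0 shift [ -9.83 -45.39   0.1 ]
```

>>> carry_out --deltas '[[[0, 0, 0], 6.5, 0], [[0, 0, 0], 6.5, 0], [[-1.1, -5, 0], 0, 0], [[-1.1, -5, 0], 0, 0], [[-1.1, -5, 0], 0, 0], [[-1.1, -5, 0], 0, 0], [[-1.1, -5, 0], 0, 0], [[-1.1, -5, 0], 0, 0], [[-1.1, -5, 0], 0, 0], [[-1.1, -5, 0], 0, 0], [[-1.1, -5, 0], 0, 0], [[0, 0, 0], 0, 0], [[0, 0, 0], 0, 0]]'

```text
t: 3.38
position: [0.4197, 0.2058, 0.3211]
ee_rot: [[0.996, -0.088, -0.0], [-0.088, -0.996, -0.001], [-0.0, 0.001, -1.0]]
wrist_force: [0.7, 0.1, 0.4]
finger_gap: 0.0425
finger_force: 0.0
```

```bash
python3 - <<'E'
from br import *
f=grab('wrist','w2'); print(r.get_state()['t'])
cv2.imwrite('pics/w2z.png',cv2.resize(f['frame'][:300],(800,375),interpolation=cv2.INTER_CUBIC)[:,:,::-1])
np.savez('w2',**f)
E
```

```text
3.425
```

View pics/w2z.png

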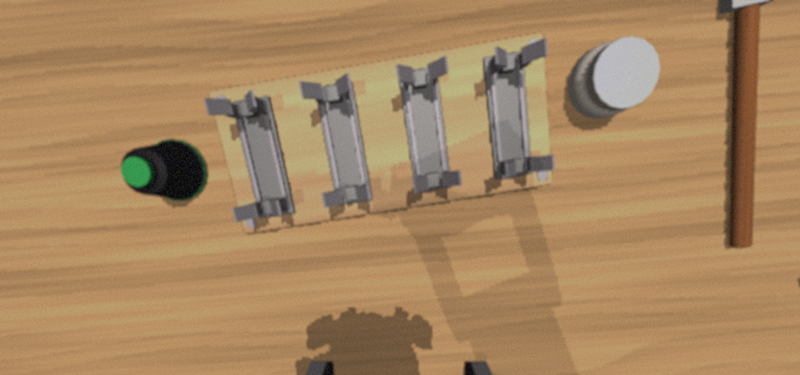

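The view shows the board's corners, in zoomed pixels, at (212,93), (544,34), (551,182) and (247,233). The cone is left at (165,170) and the jar right at (615,80). The flared tops are visible for each clip.

```bash
python3 - <<'E'
from h import *
f=dict(np.load('w2.npz')); im=f['frame']
P=on(f,np.array([[212,93],[544,34],[551,182],[247,233]])/1.25,.012)[:,:2]
print(P.round(4),[np.linalg.norm(P[i]-P[i-1]).round(3) for i in range(4)])
L=np.array([[.065,.15],[.065,-.15],[-.065,-.15],[-.065,.15]])
M,_=cv2.estimateAffinePartial2D(L.astype(np.float32).reshape(-1,1,2),P.astype(np.float32).reshape(-1,1,2),method=cv2.LMEDS)
c=P.mean(0); u,s,vt=np.linalg.svd((P-c).T@L); R=u@vt; yaw=np.degrees(np.arctan2(R[1,0],R[0,0]))
print('c',c,'yaw',yaw,'res',(P-(L@R.T+c)).round(4).tolist())
ov=cv2.resize(im[:300],(800,375),interpolation=cv2.INTER_CUBIC)
def draw(pts,col):
    q=proj(f,pts)*1.25
    for a in q: cv2.circle(ov,tuple(int(round(v)) for v in a),2,col,-1)
for i,y in enumerate((-.1125,-.0375,.0375,.1125)):
    o=R@[0,y]+c; print('clip',i+1,o.round(4))
    for x in (-.042,.042):
        for yy in (-.018,.018):
            draw([[*(R@[x,y+yy]+c),.075]],(255,0,0))
    draw([[*o,.02]],(0,255,0))
for l in L: draw([[*(R@l+c),.012]],(0,0,255))
cv2.imwrite('pics/ov.png',ov[20:250,100:700][:,:,::-1])
E
```

```text
[[0.5651 0.3604]
 [0.5861 0.0645]
 [0.4607 0.0578]
 [0.4386 0.3519]] [np.float64(0.127), np.float64(0.297), np.float64(0.126), np.float64(0.295)]
c [0.51261638 0.20861773] yaw 4.07003988644387 res [[-0.0018, -0.0025], [-0.002, 0.0008], [0.0023, 0.0034], [0.0015, -0.0017]]
clip 1 [0.5206 0.0964]
clip 2 [0.5153 0.1712]
clip 3 [0.51  0.246]
clip 4 [0.5046 0.3208]
```

View pics/ov.png

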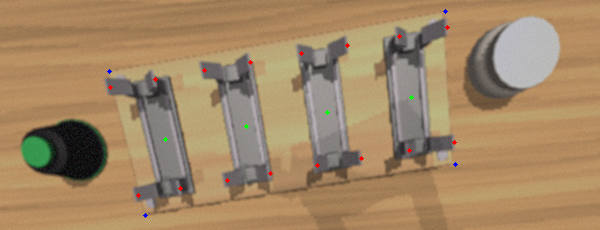

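Overlay check: the projected flare tops (red) lie on the real flares and the clip centres (green) in the channels, within 2 mm. Clip yaw is about 4.1°. I start with brush a, for clip_4.

```bash
python3 -c "
from go import *
go(.4903,-.201,.10,9.4)"
```

```text
t 3.42 p [0.4198 0.2055 0.3212] yaw -5.1 turn -14.5 shift [ 0.32 41.24 22.14]
```

>>> carry_out --deltas '[[[0, 0, 0], -7.25, -0.1], [[0, 0, 0], -7.25, -0.1], [[0, 4.58, 2.46], 0, -0.1], [[0, 4.58, 2.46], 0, -0.1], [[0, 4.58, 2.46], 0, -0.1], [[0, 4.58, 2.46], 0, -0.1], [[0, 4.58, 2.46], 0, -0.1], [[0, 4.58, 2.46], 0, -0.1], [[0, 4.58, 2.46], 0, -0.1], [[0.3, 4.58, 2.46], 0, -0.1], [[0, 4.6, 2.46], 0, -0.1], [[0, 0, 0], 0, -0.1], [[0, 0, 0], 0, -0.1]]'

```text
t: 5.05
position: [0.4899, -0.2003, 0.1001]
ee_rot: [[0.987, 0.163, -0.0], [0.163, -0.987, 0.0], [-0.0, -0.0, -1.0]]
wrist_force: [-1.0, 0.7, 0.1]
finger_gap: 0.0381
finger_force: 0.0
```

```bash
python3 -c "
from br import *
from go import *
f=grab('wrist','w3');brushes(f,(0,0,640,480))
go(.4903,-.201,.003,9.4)"
```

```text
[173  49  34 269] len 0.168 w 0.018 yaw 5.1 front [ 0.5917 -0.1086] tail [ 0.4243 -0.1235]
[433 130  54 224] len 0.152 w 0.018 yaw 8.4 front [ 0.5756 -0.2789] tail [ 0.4251 -0.301 ]
[306 143  28 188] len 0.126 w 0.017 yaw 9.4 front [ 0.5533 -0.1903] tail [ 0.4287 -0.2109]
[531 177 109 207] len 0.151 w 0.02 yaw -3.7 front [ 0.5641 -0.3842] tail [ 0.413  -0.3744]
t 5.1 p [ 0.4903 -0.1998  0.1006] yaw 9.4 turn 0.0 shift [-0.03  0.11  9.76]
```

>>> carry_out --deltas '[[[0, 0.1, 3], 0, -0.1], [[0, 0, 3], 0, -0.1], [[0, 0, 2], 0, -0.1], [[0, 0, 1.5], 0, -0.1], [[0, 0, 0], 0, -0.1], [[0, 0, 0], 0, -0.1], [[0, 0, 0], 0, -1], [[0, 0, 0], 0, -1], [[0, 0, 0], 0, -1], [[0, 0, 0], 0, -1], [[0, 0, 0], 0, -1]]' --newtons 50

```text
t: 6.48
position: [0.4916, -0.2009, 0.0063]
ee_rot: [[0.986, 0.165, 0.002], [0.165, -0.986, -0.001], [0.002, 0.001, -1.0]]
wrist_force: [-1.2, 1.1, 5.5]
finger_gap: 0.0155
finger_force: 49.2
```

>>> carry_out --deltas '[[[0, 0, -1], 0, -1], [[0, 0, -3], 0, -1], [[0, 0, -4], 0, -1], [[0, 0, -4], 0, -1], [[0, 0, -3], 0, -1], [[0, 0, 0], 0, -1]]'

```text
t: 7.22
position: [0.4923, -0.2014, 0.1583]
ee_rot: [[0.986, 0.165, 0.005], [0.165, -0.986, -0.003], [0.005, 0.004, -1.0]]
wrist_force: [-0.7, 1.1, 0.3]
finger_gap: 0.0157
finger_force: 48.9
```

```bash
python3 -c "
from go import *
f=grab('wrist','w4'); s=r.get_state();print(s['finger_gap'],s['wrist_force'])
g=grab('side')['frame']; o=np.hstack([f['frame'],g]); cv2.imwrite('pics/p5.png',cv2.resize(o,(800,300),interpolation=cv2.INTER_AREA)[:,:,::-1])
go(.5046,.3208,.15,4.1)"
```

```text
0.015435515803432732 [-0.41007208  0.02188482  0.13100121]
t 7.33 p [ 0.4902 -0.2002  0.1543] yaw 9.5 turn 5.4 shift [  5.16 -51.86   0.44]
```

View pics/p5.png

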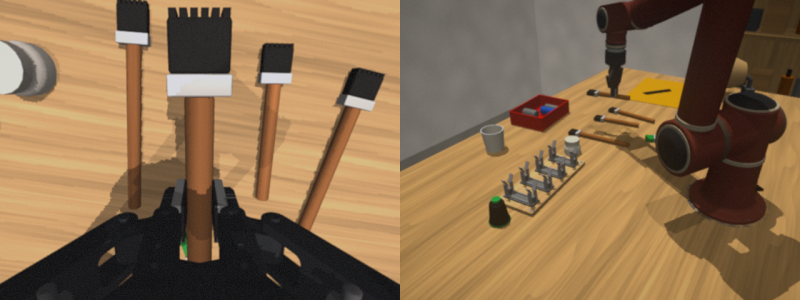

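The brush is held straight in the fingers.

>>> carry_out --deltas '[[[0, 0, 0], 5.4, -1], [[0.5, -5.2, 0], 0, -1], [[0.5, -5.2, 0], 0, -1], [[0.5, -5.2, 0], 0, -1], [[0.5, -5.2, 0], 0, -1], [[0.5, -5.2, 0], 0, -1], [[0.5, -5.2, 0], 0, -1], [[0.5, -5.2, 0], 0, -1], [[0.5, -5.2, 0], 0, -1], [[0.5, -5.2, 0], 0, -1], [[0.5, -5.0, 0], 0, -1], [[0, 0, 0], 0, -1], [[0, 0, 0], 0, -1], [[0, 0, 0], 0, -1]]'

```text
t: 9.07
position: [0.5031, 0.3185, 0.1539]
ee_rot: [[0.998, 0.07, -0.002], [0.07, -0.998, -0.001], [-0.002, 0.001, -1.0]]
wrist_force: [0.7, -0.4, -0.6]
finger_gap: 0.0158
finger_force: 49.0
```

```bash
python3 -c "
from go import *
f=grab('wrist','w6')
cv2.imwrite('pics/p6.png',np.ascontiguousarray(f['frame'][:,:,::-1]))
go(.5046,.3208,.105,4.1)
print('clip4 home head rear etc proj', proj(f,[[.5046+.064*.997,.3208+.064*.071,.046]]))"
```

```text
t 9.12 p [0.5033 0.3186 0.1543] yaw 4.0 turn -0.1 shift [ 0.15 -0.21  4.93]
clip4 home head rear etc proj [[315.82041092 139.36773364]]
```

View pics/p6.png

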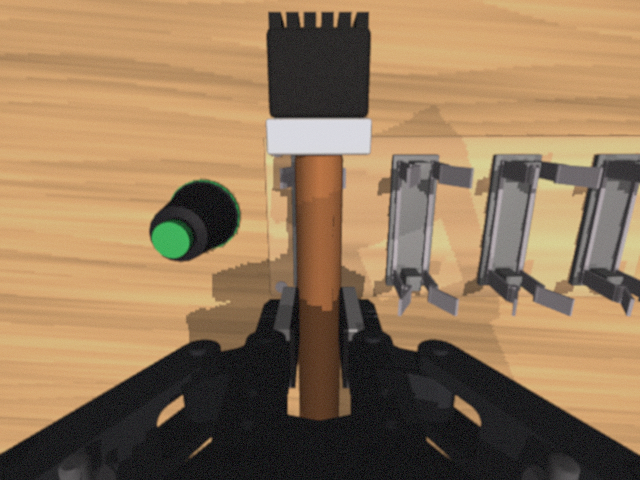

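The brush is aligned over clip_4. Its flares show at (283,180) and (344,180), and the handle centre is about 3 mm to the right of their middle. Correct that and press.

>>> carry_out --deltas '[[[0.1, -0.3, 1.5], 0, -1], [[0, 0, 2], 0, -1], [[0, 0, 1.5], 0, -1], [[0, 0, 1], 0, -1], [[0, 0, 1], 0, -1], [[0, 0, 1], 0, -1], [[0, 0, 1], 0, -1], [[0, 0, 1], 0, -1], [[0, 0, 0.7], 0, -1], [[0, 0, 0.4], 0, -1], [[0, 0, 0], 0, -1], [[0, 0, 0], 0, -1]]'

```text
t: 10.62
position: [0.504, 0.3227, 0.0434]
ee_rot: [[0.997, 0.072, -0.0], [0.072, -0.997, -0.0], [-0.0, 0.0, -1.0]]
wrist_force: [1.7, -0.4, -1.5]
finger_gap: 0.0159
finger_force: 48.9
```

```bash
python3 -c "
from go import *
f=grab('wrist');g=grab('side')
cv2.imwrite('pics/p7.png',np.hstack([cv2.resize(f['frame'],(400,300),interpolation=cv2.INTER_AREA),cv2.resize(g['frame'][220:370,130:330],(400,300))])[:,:,::-1])
go(.5046,.3208,.043,4.1)"
```

```text
t 10.72 p [0.5039 0.3227 0.0434] yaw 4.1 turn 0.0 shift [0.05 0.19 0.04]
```

View pics/p7.png

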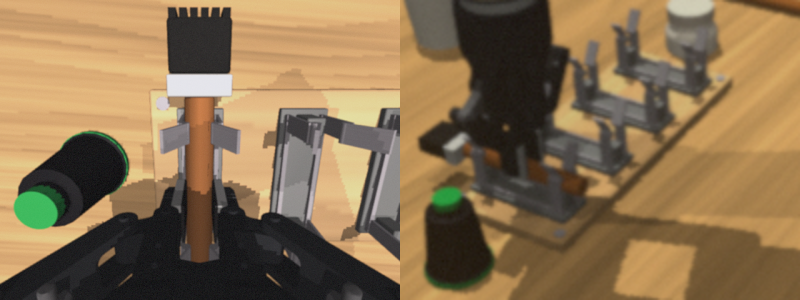

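The handle is between the leaves, below the throat. A small extra press will confirm it rests on the saddles.

>>> carry_out --deltas '[[[0, 0, 0.2], 0, -1], [[0, 0, 0.2], 0, -1], [[0, 0, 0], 0, -1]]'

```text
t: 11.1
position: [0.5041, 0.3228, 0.0431]
ee_rot: [[0.997, 0.072, -0.002], [0.072, -0.997, -0.001], [-0.002, 0.001, -1.0]]
wrist_force: [-8.8, -5.6, 15.8]
finger_gap: 0.016
finger_force: 50.8
```

>>> carry_out --deltas '[[[0, 0, -0.4], 0, -0.1], [[0, 0, 0], 0, -0.1], [[0, 0, 0], 0, -0.1], [[0, 0, 0], 0, -0.1], [[0, 0, 0], 0, -0.1], [[0, 0, -2], 0, -0.1], [[0, 0, -5], 0, -0.1], [[0, 0, -5], 0, -0.1], [[0, 0, 0], 0, -0.1], [[0, 0, 0], 0, -0.1]]'

```text
t: 12.35
position: [0.5043, 0.323, 0.1648]
ee_rot: [[0.997, 0.072, 0.001], [0.072, -0.997, 0.001], [0.001, -0.0, -1.0]]
wrist_force: [-0.4, 0.1, -2.0]
finger_gap: 0.0386
finger_force: 0.0
```

```bash
python3 -c "
from go import *
f=grab('wrist');g=grab('side')
cv2.imwrite('pics/p8.png',np.hstack([cv2.resize(f['frame'],(400,300),interpolation=cv2.INTER_AREA),cv2.resize(g['frame'][220:370,130:330],(400,300))])[:,:,::-1])
print([proj(f,[[.504+.9975*a,.3227+.071*a,.046]])*.625 for a in (-.062,0,.064,.108)])
go(.5125,-.2885,.16,8.2)"
```

```text
[array([[199.73365175, 193.75283131]]), array([[199.80242539, 145.61568137]]), array([[199.88382549,  89.01074733]]), array([[199.94732285,  45.12720969]])]
t 12.45 p [0.5033 0.3225 0.1625] yaw 4.1 turn -4.1 shift [-7.81 60.6   0.32]
```

View pics/p8.png

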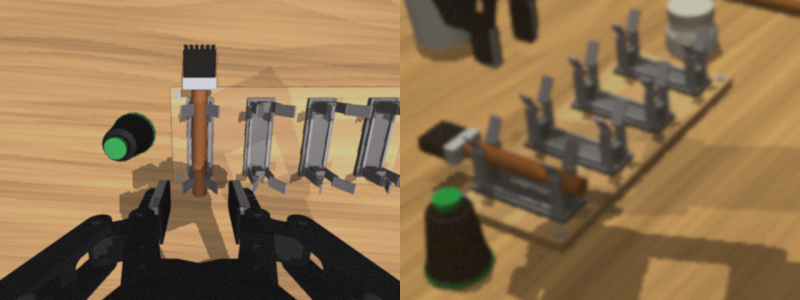

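Brush a is home in clip_4: head rear at (199,90) and tail at (200,195), on the prediction. Cone untouched. Next brush b, for clip_3.

>>> carry_out --deltas '[[[0, 0, 0], -4.1, -0.1], [[-0.71, 5.5, 0], 0, -0.1], [[-0.71, 5.5, 0], 0, -0.1], [[-0.71, 5.5, 0], 0, -0.1], [[-0.71, 5.5, 0], 0, -0.1], [[-0.71, 5.5, 0], 0, -0.1], [[-0.71, 5.5, 0], 0, -0.1], [[-0.71, 5.5, 0], 0, -0.1], [[-0.71, 5.5, 0], 0, -0.1], [[-0.71, 5.5, 0], 0, -0.1], [[-0.71, 5.5, 0], 0, -0.1], [[-0.71, 5.6, 0], 0, -0.1], [[0, 0, 0], 0, -0.1], [[0, 0, 4], 0, -0.1], [[0, 0, 4], 0, -0.1], [[0, 0, 2], 0, -0.1], [[0, 0, 0], 0, -0.1], [[0, 0, 0], 0, -0.1]]'

```text
t: 14.7
position: [0.5144, -0.2884, 0.0655]
ee_rot: [[0.99, 0.143, 0.002], [0.143, -0.99, -0.001], [0.002, 0.002, -1.0]]
wrist_force: [-0.6, 0.1, 0.3]
finger_gap: 0.0383
finger_force: 0.0
```

```bash
python3 -c "
from br import *
from go import *
f=grab('wrist');brushes(f,(0,0,640,480))
go(.5125,-.2885,.006,8.2)"
```

```text
[  0 129  52 299] len 0.185 w 0.022 yaw 2.6 front [ 0.5627 -0.1167] tail [ 0.3783 -0.1249]
[303 151  32 137] len 0.076 w 0.017 yaw 8.1 front [ 0.5751 -0.2791] tail [ 0.5001 -0.2898]
[442 200  81 155] len 0.095 w 0.019 yaw -4.5 front [ 0.5635 -0.3842] tail [ 0.4683 -0.3768]
t 14.75 p [ 0.5147 -0.2887  0.066 ] yaw 8.2 turn 0.0 shift [-0.23 -0.06  6.  ]
```

Grip b and lift.

>>> carry_out --deltas '[[[-0.2, 0, 3], 0, -0.1], [[0, 0, 2], 0, -0.1], [[0, 0, 1], 0, -0.1], [[0, 0, 0], 0, -0.1], [[0, 0, 0], 0, -1], [[0, 0, 0], 0, -1], [[0, 0, 0], 0, -1], [[0, 0, 0], 0, -1]]'

```text
t: 15.75
position: [0.5123, -0.289, 0.0051]
ee_rot: [[0.99, 0.143, 0.002], [0.143, -0.99, -0.001], [0.002, 0.002, -1.0]]
wrist_force: [0.2, -0.3, 6.0]
finger_gap: 0.0159
finger_force: 49.4
```

>>> carry_out --deltas '[[[0, 0, -1], 0, -1], [[0, 0, -3], 0, -1], [[0, 0, -4], 0, -1], [[0, 0, -4], 0, -1], [[0, 0, -3], 0, -1], [[0, 0, 0], 0, -1], [[0, 0, 0], 0, -1]]'

```text
t: 16.62
position: [0.5106, -0.2877, 0.1523]
ee_rot: [[0.99, 0.143, -0.002], [0.143, -0.99, 0.001], [-0.002, -0.002, -1.0]]
wrist_force: [0.2, -0.6, -0.7]
finger_gap: 0.0155
finger_force: 49.0
```

```bash
python3 -c "
from go import *
go(.510,.2475,.15,4.1)"
```

```text
t 16.62 p [ 0.5106 -0.2877  0.1523] yaw 8.2 turn 4.1 shift [  3.77 -53.39   0.31]
```

>>> carry_out --deltas '[[[0, 0, 0], 4.1, -1], [[0.37, -5.34, 0], 0, -1], [[0.37, -5.34, 0], 0, -1], [[0.37, -5.34, 0], 0, -1], [[0.37, -5.34, 0], 0, -1], [[0.37, -5.34, 0], 0, -1], [[0.37, -5.34, 0], 0, -1], [[0.37, -5.34, 0], 0, -1], [[0.37, -5.34, 0], 0, -1], [[0.37, -5.34, 0], 0, -1], [[0.37, -5.34, 0], 0, -1], [[0, 0, 0], 0, -1], [[0, 0, 1], 0, -1], [[0, 0, 2], 0, -1], [[0, 0, 1], 0, -1], [[0, 0, 0], 0, -1], [[0, 0, 0], 0, -1]]'

```text
t: 18.75
position: [0.5105, 0.2467, 0.1142]
ee_rot: [[0.997, 0.071, 0.001], [0.071, -0.997, 0.0], [0.001, -0.0, -1.0]]
wrist_force: [0.0, -0.3, 0.2]
finger_gap: 0.0159
finger_force: 49.1
```

```bash
python3 -c "
from go import *
f=grab('wrist','p9')
go(.510,.2475,.042,4.1)"
```

```text
t 18.8 p [0.5107 0.2469 0.1146] yaw 4.1 turn -0.0 shift [-0.07 -0.07  7.26]
```

View pics/p9.png

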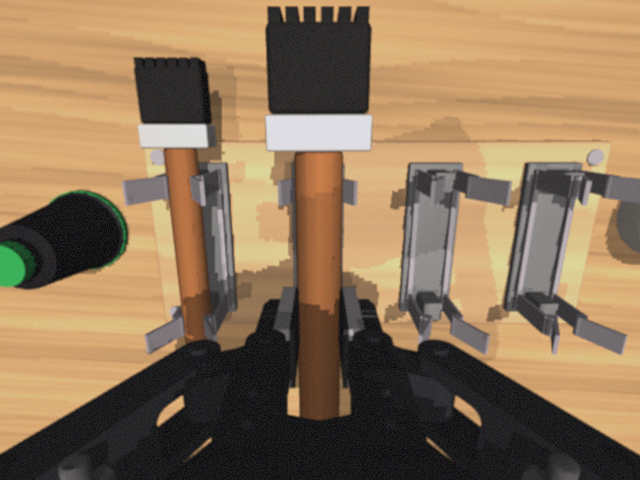

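The brush is centred: flares at (281,190) and (355,190), handle at x=319. Press, confirm the seat, and release.

>>> carry_out --deltas '[[[0, -0.05, 1.3], 0, -1], [[0, 0, 1], 0, -1], [[0, 0, 1], 0, -1], [[0, 0, 1], 0, -1], [[0, 0, 1], 0, -1], [[0, 0, 1], 0, -1], [[0, 0, 0.7], 0, -1], [[0, 0, 0.3], 0, -1], [[0, 0, 0], 0, -1], [[0, 0, 0.3], 0, -1], [[0, 0, 0], 0, -1]]'

```text
t: 20.18
position: [0.5102, 0.2475, 0.0418]
ee_rot: [[0.997, 0.072, -0.002], [0.072, -0.997, -0.001], [-0.002, 0.001, -1.0]]
wrist_force: [-12.1, -5.0, 23.4]
finger_gap: 0.0159
finger_force: 51.7
```

>>> carry_out --deltas '[[[0, 0, -0.4], 0, -0.1], [[0, 0, 0], 0, -0.1], [[0, 0, 0], 0, -0.1], [[0, 0, 0], 0, -0.1], [[0, 0, -2], 0, -0.1], [[0, 0, -5], 0, -0.1], [[0, 0, -5], 0, -0.1], [[0, 0, 0], 0, -0.1], [[0, 0, 0], 0, -0.1]]'

```text
t: 21.3
position: [0.5102, 0.2475, 0.1627]
ee_rot: [[0.997, 0.072, 0.001], [0.072, -0.997, 0.0], [0.001, -0.0, -1.0]]
wrist_force: [-1.1, -0.7, -0.9]
finger_gap: 0.0384
finger_force: 0.0
```

```bash
python3 -c "
from go import *
f=grab('wrist','w10')
go(.5,-.3795,.16,-3.9)"
```

```text
t 21.35 p [0.5095 0.2472 0.1613] yaw 4.1 turn 8.0 shift [ 3.32 62.59  0.16]
```

>>> carry_out --deltas '[[[0, 0, 0], 8, -0.1], [[0.28, 5.2, 0], 0, -0.1], [[0.28, 5.2, 0], 0, -0.1], [[0.28, 5.2, 0], 0, -0.1], [[0.28, 5.2, 0], 0, -0.1], [[0.28, 5.2, 0], 0, -0.1], [[0.28, 5.2, 0], 0, -0.1], [[0.28, 5.2, 0], 0, -0.1], [[0.28, 5.2, 0], 0, -0.1], [[0.28, 5.2, 0], 0, -0.1], [[0.28, 5.2, 0], 0, -0.1], [[0.28, 5.2, 0], 0, -0.1], [[0.28, 5.3, 0], 0, -0.1], [[0, 0, 0], 0, -0.1], [[0, 0, 4], 0, -0.1], [[0, 0, 4], 0, -0.1], [[0, 0, 2], 0, -0.1], [[0, 0, 0], 0, -0.1], [[0, 0, 0], 0, -0.1]]'

```text
t: 23.72
position: [0.5021, -0.3789, 0.0635]
ee_rot: [[0.998, -0.068, 0.002], [-0.068, -0.998, -0.002], [0.002, 0.001, -1.0]]
wrist_force: [0.8, -0.9, 1.3]
finger_gap: 0.0383
finger_force: 0.0
```

```bash
python3 -c "
from br import *
from go import *
f=grab('wrist');brushes(f,(0,0,640,480))
go(.5,-.3795,.0065,-3.9)"
```

```text
[304 151  33 142] len 0.078 w 0.017 yaw -3.4 front [ 0.5633 -0.3834] tail [ 0.4853 -0.3787]
t 23.77 p [ 0.5023 -0.3792  0.0641] yaw -3.9 turn 0.0 shift [-0.25  0.03  5.76]
```

>>> carry_out --deltas '[[[-0.25, 0, 3], 0, -0.1], [[0, 0, 2], 0, -0.1], [[0, 0, 0.75], 0, -0.1], [[0, 0, 0], 0, -0.1], [[0, 0, 0], 0, -1], [[0, 0, 0], 0, -1], [[0, 0, 0], 0, -1], [[0, 0, 0], 0, -1]]'

```text
t: 24.78
position: [0.4995, -0.379, 0.0058]
ee_rot: [[0.998, -0.068, 0.002], [-0.068, -0.998, -0.002], [0.002, 0.001, -1.0]]
wrist_force: [0.2, 0.4, 5.8]
finger_gap: 0.0157
finger_force: 49.4
```

>>> carry_out --deltas '[[[0, 0, -1], 0, -1], [[0, 0, -3], 0, -1], [[0, 0, -4], 0, -1], [[0, 0, -4], 0, -1], [[0, 0, -3], 0, -1], [[0, 0, 0], 0, -1], [[0, 0, 0], 0, -1]]'

```text
t: 25.65
position: [0.4978, -0.3774, 0.1525]
ee_rot: [[0.998, -0.068, -0.002], [-0.068, -0.998, 0.002], [-0.002, -0.002, -1.0]]
wrist_force: [0.2, -0.3, -0.4]
finger_gap: 0.0158
finger_force: 49.1
```

```bash
python3 -c "
from go import *
go(.5153,.1725,.15,4.1)"
```

```text
t 25.65 p [ 0.4978 -0.3774  0.1525] yaw -3.9 turn -8.0 shift [  5.67 -54.73   0.35]
```

>>> carry_out --deltas '[[[0, 0, 0], -8, -1], [[0.56, -5.48, 0], 0, -1], [[0.56, -5.48, 0], 0, -1], [[0.56, -5.48, 0], 0, -1], [[0.56, -5.48, 0], 0, -1], [[0.56, -5.48, 0], 0, -1], [[0.56, -5.48, 0], 0, -1], [[0.56, -5.48, 0], 0, -1], [[0.56, -5.48, 0], 0, -1], [[0.56, -5.48, 0], 0, -1], [[0.56, -5.48, 0], 0, -1], [[0, 0, 0], 0, -1], [[0, 0, 1], 0, -1], [[0, 0, 2], 0, -1], [[0, 0, 1], 0, -1], [[0, 0, 0], 0, -1], [[0, 0, 0], 0, -1]]'

```text
t: 27.78
position: [0.5156, 0.1721, 0.1147]
ee_rot: [[0.997, 0.071, 0.001], [0.071, -0.997, 0.0], [0.001, -0.0, -1.0]]
wrist_force: [-0.6, -0.3, 0.3]
finger_gap: 0.0153
finger_force: 49.2
```

```bash
python3 -c "
from go import *
f=grab('wrist','p11')
go(.5153,.1725,.0425,4.1)"
```

```text
t 27.82 p [0.5159 0.1722 0.1151] yaw 4.1 turn -0.0 shift [-0.06 -0.03  7.26]
```

View pics/p11.png

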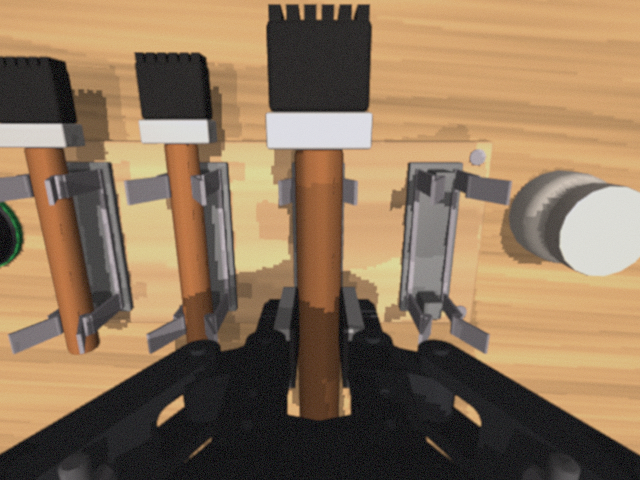

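Brushes a and b sit home at (60,240) and (190,240). Brush c is centred over clip_2, between flares at (281,190) and (355,190). Press.

>>> carry_out --deltas '[[[0, 0, 1.3], 0, -1], [[0, 0, 1], 0, -1], [[0, 0, 1], 0, -1], [[0, 0, 1], 0, -1], [[0, 0, 1], 0, -1], [[0, 0, 1], 0, -1], [[0, 0, 0.7], 0, -1], [[0, 0, 0.3], 0, -1], [[0, 0, 0], 0, -1], [[0, 0, 0.25], 0, -1], [[0, 0, 0], 0, -1]]'

```text
t: 29.2
position: [0.5154, 0.1725, 0.0425]
ee_rot: [[0.997, 0.072, -0.002], [0.072, -0.997, -0.001], [-0.002, 0.001, -1.0]]
wrist_force: [-12.1, -2.2, 23.4]
finger_gap: 0.0155
finger_force: 51.7
```

>>> carry_out --deltas '[[[0, 0, -0.4], 0, -0.1], [[0, 0, 0], 0, -0.1], [[0, 0, 0], 0, -0.1], [[0, 0, 0], 0, -0.1], [[0, 0, -2], 0, -0.1], [[0, 0, -5], 0, -0.1], [[0, 0, -5], 0, -0.1], [[0, 0, 0], 0, -0.1], [[0, 0, 0], 0, -0.1]]'

```text
t: 30.32
position: [0.5154, 0.1724, 0.1637]
ee_rot: [[0.997, 0.072, 0.001], [0.072, -0.997, 0.0], [0.001, -0.0, -1.0]]
wrist_force: [-0.5, -1.0, -0.1]
finger_gap: 0.0386
finger_force: 0.0
```

```bash
python3 -c "
from go import *
go(.5275,-.115,.16,5.2)"
```

```text
t 30.32 p [0.5154 0.1724 0.1637] yaw 4.1 turn -1.1 shift [-1.4  28.73  0.37]
```

>>> carry_out --deltas '[[[0, 0, 0], -1.1, -0.1], [[-0.25, 4.8, 0], 0, -0.1], [[-0.25, 4.8, 0], 0, -0.1], [[-0.25, 4.8, 0], 0, -0.1], [[-0.25, 4.8, 0], 0, -0.1], [[-0.25, 4.8, 0], 0, -0.1], [[-0.25, 4.7, 0], 0, -0.1], [[0, 0, 0], 0, -0.1], [[0, 0, 4], 0, -0.1], [[0, 0, 4], 0, -0.1], [[0, 0, 2], 0, -0.1], [[0, 0, 0], 0, -0.1], [[0, 0, 0], 0, -0.1]]'

```text
t: 31.95
position: [0.5275, -0.1148, 0.0644]
ee_rot: [[0.996, 0.091, 0.002], [0.091, -0.996, -0.001], [0.002, 0.001, -1.0]]
wrist_force: [0.4, 0.6, 0.4]
finger_gap: 0.0386
finger_force: 0.0
```

```bash
python3 -c "
from br import *
from go import *
f=grab('wrist');brushes(f,(0,0,640,480))
go(.5275,-.115,.0065,5.2)"
```

```text
[302 148  32 203] len 0.118 w 0.017 yaw 5.2 front [ 0.5901 -0.1084] tail [ 0.4729 -0.119 ]
t 32.0 p [ 0.5278 -0.1151  0.0648] yaw 5.2 turn 0.0 shift [-0.05 -0.02  5.83]
```

>>> carry_out --deltas '[[[-0.1, 0, 3], 0, -0.1], [[0, 0, 2], 0, -0.1], [[0, 0, 0.8], 0, -0.1], [[0, 0, 0], 0, -0.1], [[0, 0, 0], 0, -1], [[0, 0, 0], 0, -1], [[0, 0, 0], 0, -1], [[0, 0, 0], 0, -1]]'

```text
t: 33.0
position: [0.5267, -0.1154, 0.0065]
ee_rot: [[0.996, 0.091, 0.003], [0.091, -0.996, -0.001], [0.002, 0.001, -1.0]]
wrist_force: [-0.0, -0.2, 5.8]
finger_gap: 0.0159
finger_force: 49.4
```

>>> carry_out --deltas '[[[0, 0, -1], 0, -1], [[0, 0, -3], 0, -1], [[0, 0, -4], 0, -1], [[0, 0, -4], 0, -1], [[0, 0, -3], 0, -1], [[0, 0, 0], 0, -1], [[0, 0, 0], 0, -1]]'

```text
t: 33.88
position: [0.5245, -0.1145, 0.1533]
ee_rot: [[0.996, 0.091, -0.002], [0.091, -0.996, 0.001], [-0.002, -0.001, -1.0]]
wrist_force: [0.3, -1.1, -1.3]
finger_gap: 0.0158
finger_force: 49.0
```

```bash
python3 -c "
from go import *
go(.5206,.0976,.15,4.1)"
```

```text
t 33.88 p [ 0.5245 -0.1145  0.1533] yaw 5.2 turn 1.1 shift [  1.13 -21.18   0.35]
```

>>> carry_out --deltas '[[[0, 0, 0], 1.1, -1], [[0.28, -5.3, 0], 0, -1], [[0.28, -5.3, 0], 0, -1], [[0.28, -5.3, 0], 0, -1], [[0.28, -5.3, 0], 0, -1], [[0, 0, 0], 0, -1], [[0, 0, 1], 0, -1], [[0, 0, 2], 0, -1], [[0, 0, 1], 0, -1], [[0, 0, 0], 0, -1], [[0, 0, 0], 0, -1]]'

```text
t: 35.25
position: [0.5217, 0.097, 0.1151]
ee_rot: [[0.997, 0.071, 0.0], [0.071, -0.997, 0.0], [0.0, -0.0, -1.0]]
wrist_force: [0.6, -0.0, -0.8]
finger_gap: 0.0157
finger_force: 49.1
```

```bash
python3 -c "
from go import *
f=grab('wrist','p12')
go(.5206,.0976,.043,4.1)"
```

```text
t 35.3 p [0.5219 0.0972 0.1155] yaw 4.1 turn -0.0 shift [-0.14 -0.05  7.25]
```

View pics/p12.png

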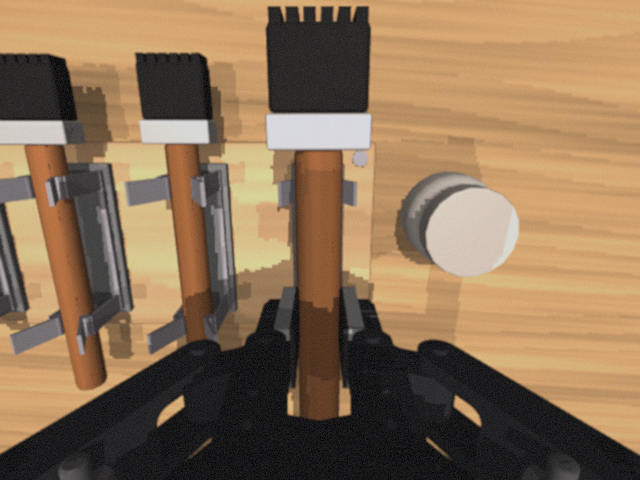

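Brush d is centred over clip_1 (handle x=319, flares at 281 and 355), with the jar clear at (460,230). Press, release and raise.

>>> carry_out --deltas '[[[-0.1, 0, 1.3], 0, -1], [[0, 0, 1], 0, -1], [[0, 0, 1], 0, -1], [[0, 0, 1], 0, -1], [[0, 0, 1], 0, -1], [[0, 0, 1], 0, -1], [[0, 0, 0.7], 0, -1], [[0, 0, 0.3], 0, -1], [[0, 0, 0], 0, -1], [[0, 0, 0.25], 0, -1], [[0, 0, 0], 0, -1]]'

```text
t: 36.67
position: [0.5206, 0.0974, 0.0432]
ee_rot: [[0.997, 0.072, -0.002], [0.072, -0.997, -0.0], [-0.002, 0.0, -1.0]]
wrist_force: [-12.8, -0.8, 25.3]
finger_gap: 0.0155
finger_force: 51.9
```

>>> carry_out --deltas '[[[0, 0, -0.4], 0, -0.1], [[0, 0, 0], 0, -0.1], [[0, 0, 0], 0, -0.1], [[0, 0, 0], 0, -0.1], [[0, 0, -2], 0, -0.1], [[0, 0, -5], 0, -0.1], [[0, 0, -5], 0, -0.1], [[-2, -2, -5], 0, -0.1], [[-2, -5, -3], 0, -0.1], [[-2, -3, 0], 0, -0.1], [[0, 0, 0], 0, -0.1], [[0, 0, 0], 0, -0.1]]'

```text
t: 38.17
position: [0.4533, 0.1925, 0.2428]
ee_rot: [[0.997, 0.072, -0.001], [0.072, -0.997, -0.001], [-0.001, 0.001, -1.0]]
wrist_force: [0.5, -0.5, -0.5]
finger_gap: 0.0385
finger_force: 0.0
```

```bash
python3 -c "
from go import *
f=grab('wrist')['frame'];g=grab('side')['frame']
cv2.imwrite('pics/p13.png',np.hstack([cv2.resize(f,(400,300),interpolation=cv2.INTER_AREA),cv2.resize(g[200:380,110:350],(400,300))])[:,:,::-1])"
```

```text
(no output)
```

View pics/p13.png

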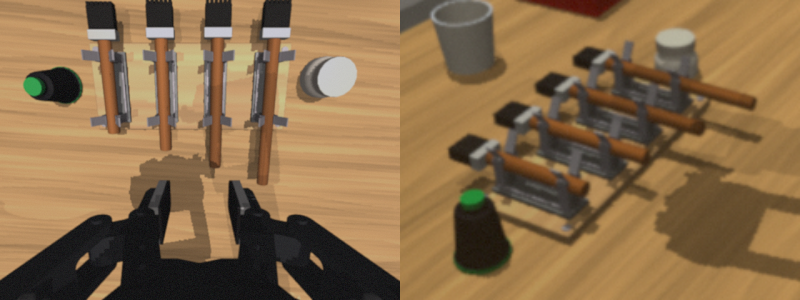

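All four are level and home in order of length, from the cone (55,85) to the jar (330,78). Both are standing where they were.

```bash
python3 -c "
from plant import r
print(r.finish_job())"
```

```text
the job is handed in; nothing more can be done
None
```

All four brushes are pressed home in the clips in order of length, shortest by the cone and longest by the jar; both are still standing in place, and I handed the job in after about 38 s of the 115 s allowed.

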